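Load two bone-section mounts into the spring magazine

ROBOT

A 7-joint arm with a two-finger parallel gripper is mounted at the origin on the work surface. World frame = base frame: x ahead of the robot, y to its left, z up, the work surface at z = 0. Lengths are in m, angles in rad, forces in N, time in s.
With the tool pointing down it reaches from about 0.4 to 0.875 m from the base axis. Payload 19.3 kg.
Tool frame: the origin (TCP) lies midway between the tips of the shut fingers; the grasp point (between the pads) lies 19 mm behind it; z points along the fingers, y is the line along which they close (so a half turn about z gives the same grasp; the last joint's range is limited). The gripper opens to 85 mm and grips with 20 to 120 N. Pads are 22 mm wide; open, the fingers measure 114 mm over their backs; the gripper's body (76 mm by 85 mm) begins 54 mm behind the grasp point. The pads swing forward as they close: fully open they stand 13 mm farther back than shut.
Start: joints at [-1.36, 0.521, -0.036, 1.599, 0.021, 1.021, -0.113], TCP at [0.173, 0.601, 0.231] pointing down, gripper open.
Joint ranges: [-2.91, 2.91], [-0.3, 2.13], [-1.5, 1.42], [0.17, 2.43], [-1.26, 4.41], [0.16, 1.93], [-2.52, 2.52]. Speed limits (rad/s): [1.89, 1.89, 2.39, 2.39, 3.01, 3.01, 3.01].

INTERFACE

Orientations are given as [roll, pitch, yaw] about the fixed x, y, z axes, in that order (R = Rz(yaw) Ry(pitch) Rx(roll)).
In Python, from workcell import bot gives the robot as it stands.
- The arm moves only by the shell command python3 nudge.py FILE [FORCE], which reads ROWS from the file FILE. ROWS is a JSON list of rows, 1 to 5 of them, each written [opening, [dx, dy, dz], [rx, ry, rz]]: the finger opening in m, then dx, dy, dz in m, then a rotation vector rx, ry, rz in rad; each row is the pose to reach, as a shift and turn from the pose commanded when the command began, along the tool's axes at that moment; what a row does not reach only later rows make up. A row lasts 1/8 s, in which the tool goes at most 0.0625 m and 0.188 rad, less where a joint would pass 70% of its speed; a pose out of reach is approached as far as the arm can. The fingers move at their own pace and stop on an object; FORCE is the grip in N (left out, the last holds). Time passes only in rows, so rows that do not move let the fingers close. It prints the time, the measured TCP pose, the force, the opening and the grip force at its end. Input that does not fit is refused with a message, and nothing moves.
- bot.observe(): the state, without advancing time (a new reading comes with each control period).
- bot.grab_frame(name): name is "scene" or "top" or "wrist"; returns the picture (480x640x3 uint8, blue, green, red); there is no depth.
- bot.calibration(name): a dict with "vfov" (degrees; the focal length in pixels is half the picture's height over the tangent of half this angle, whatever the lens; pixels are square), "cx", "cy" (the principal point, pixels), "dist_coeffs" ([k1, k2, p1, p2, k3] as OpenCV has them; the pictures are not rectified), "eye" and "attitude" of the camera in the world. Camera axes: x right, y down, z forward; pixel columns grow to the right and rows downward; lengths in m; the calibration is good to about 2 mm. A picture is of the moment at which its call begins: read the wrist's pose just before it. calibration takes no time and is no camera call; for the wrist camera it gives the pose at the moment of the call.
- bot.job_done(): hands the job in; it is judged then, once.
The state is a dict: "clock": time; "qpos": joint angles; "qd": joint speeds; "joint_efforts": joint torques, N m; "position": TCP position; "tool_rot": TCP orientation; "force": force on the tool from outside, world axes, zero at the start; "moment": the same for the moment, N m; "grip_width": finger opening in m; "finger_force": force on a finger pad.
Only numpy, scipy, OpenCV 4.12 (cv2) and the standard library are available. Lean on these libraries where they do the work, as an engineer would, in place of code of your own. Each camera call takes 0.05 s, during which the arm holds its last target. There are 200 camera calls.

TASK

Load both square resin mounts, which wait in the feed chute, into the spring magazine: bring each over the mouth and press it down against the spring until it snaps under the two side catches and stays there, lying flat, one on top of the other. Leave the other things on the table and on the magazine's board where they are.

Things in the scene. Friction and masses are not known exactly. Their poses are not given: they have to be found in the camera images.
- magazine: Aluminium spring magazine with feed chute, fixed on a plywood board 300 x 190 x 15 mm. Origin: centre of the board's underside; x runs along the chute towards the mouth, z up. The upright shaft is 65 mm (x) by 62 mm (y), centred at x = +85 mm, y = 0. A 6 mm wall beyond it stands 6 mm above the deck and stops a mount pushed along the chute.
- mouth (a point): Centre of the shaft's mouth, level with the deck, 95 mm above the table; axes as magazine. The mouth's edge on the chute side has a bevel 4 mm wide, 7 mm deep. A mount pushed here drops in about 4 mm and waits, 10 mm proud, perhaps a little tilted, until pressed; push it home with up to 12 N. Loaded, the upper mount's origin is about 26.5 mm below this point, the lower one's 40.5 mm.
- chute_end (a point): Middle of the chute's open end, on the deck, at magazine x = -130 mm. The chute is a flat deck 95 mm above the table running from here to the mouth, 62 mm wide between two fences 6 mm high and 6 mm thick. The rear mount's rear edge may lie only 10 mm inside this end; beyond it is free air.
- catch_l (a point): Nose of the sprung steel catch in the shaft's +y wall, on its flat underside, 12.5 mm below the deck. It is 50 mm wide, stands 4 mm out of the wall, sloped on top, flat below. A mount pressed down pushes it aside; it snaps back over the mount when the mount's top is 12.5 mm below the deck. Press 3 to 4 mm deeper than that. It takes 5 to 10 N.
- catch_r (a point): The same on the catch in the shaft's -y wall. The housings outside the shaft are lower than the deck.
- follower (a joint): Downward travel of the sprung follower plate in the shaft (m): 0 at rest, its top 4 mm below the deck; 0.045 at the bottom stop. Spring about 3 N at rest plus 1.1 N per 10 mm. Reads about 0.0225 with one mount loaded, 0.0365 with two.
- mount_a: Loose square slab of pale resin with a dark round bone section in its upper face, 60 x 60 mm, 14 mm thick, about 50 g. Origin: centre of the underside; x and y along its sides, z up. At the start it lies flat on the chute deck; the two mounts are in line, and which is nearer the mouth varies.
- mount_b: A second slab like mount_a, same sizes.
- tooth: Bystander: fossil tooth, a brown cone 39 mm high, on the magazine's board beside the chute (+y side).
- vial: Bystander: small capped vial, 22 mm diameter, 45 mm high, on the magazine's board beside the chute (-y side).
- ammonite: Bystander: flat brown ammonite, 90 mm across, 18 mm thick.
- brush: Bystander: brush lying on the table.
- screwdriver: Bystander: screwdriver lying on the table.
- resin_jar: Bystander: jar, 64 mm diameter, 85 mm high.
- bone_tray: Bystander: shallow cardboard tray 160 x 120 x 30 mm.

How it is judged:
At the end, for the whole second after the job is handed in: Both mounts are held down in the shaft under the catches, one on the other: each has its origin at least 23.5 mm below the mouth (top at least 9.5 mm below the deck), within 6 mm of the shaft's axis, lying flat within 0.09 rad (either face up), at rest (z of each of mount_a, mount_b in the frame of mouth below -0.0235 m and horizontal distance between each of mount_a, mount_b and mouth below 0.006 m and angle between the z axis of each of mount_a, mount_b and the z axis of magazine, either way round below 0.09 rad and linear speed of each of mount_a, mount_b below 0.01 m/s); the robot touches nothing.
It fails at once if one of the other things (tooth, vial, ammonite, brush, screwdriver, jar, tray) is moved by more than 30 mm (distance of any of tooth, vial, ammonite, brush, screwdriver, resin_jar, bone_tray from where it was at the start of the episode above 0.03 m).
It also fails if it takes over 54 s, if anything falls off the work surface, if the arm or the gripper's body presses on something with over 40 N, if the wrist force passes 120 N, or if a joint passes its speed limit or range.

## Working session

There is one attempt and no reset: what is moved stays moved. The work goes in short steps, Python scripts to look and compute and a shell command to move; the robot and the scene stay as the last step left them, time stands still between calls to the robot, and variables do not carry over. Pictures are saved under pics/ and viewed, at most 14 in all, crops included, and the job is handed in when it is done.

```bash
ls; mkdir -p pics
python3 - <<'E'
from workcell import bot
import cv2
for n in ("scene","top"):
    cv2.imwrite(f"pics/{n}0.png",bot.grab_frame(n))
    print(n,bot.calibration(n))
print(bot.observe()); print(bot.calibration("wrist"))
E
```

```text
nudge.py
pics
workcell.py
scene {'vfov': 46.89077605354651, 'cx': 320.9915385373431, 'cy': 237.1596730977544, 'dist_coeffs': array([-0.13773815,  0.        ,  0.        ,  0.        ,  0.        ]), 'eye': array([ 1.39105529, -0.66082976,  0.90914053]), 'attitude': array([-2.24809894,  0.02141322,  0.90739492])}
top {'vfov': 44.924268695287, 'cx': 311.0988267529796, 'cy': 253.88821346530239, 'dist_coeffs': array([-0.14890532,  0.        ,  0.        ,  0.        ,  0.        ]), 'eye': array([ 0.42359471, -0.01152253,  1.7088889 ]), 'attitude': array([-3.06692794, -0.00767965, -1.55013767])}
{'clock': 0.1, 'qpos': array([-1.36022846,  0.52192441, -0.03634045,  1.59993107,  0.02120302,
        1.02112171, -0.11282779]), 'qd': array([ 0.00027992, -0.00245709, -0.00064382, -0.00069652, -0.00038685,
        0.0005734 , -0.00074355]), 'joint_efforts': array([ 2.38599081e-03, -9.28489995e+01,  1.98302329e+00, -3.70528543e+01,
        1.80040958e-02,  5.36917738e-03, -9.45257568e-06]), 'position': array([0.17312685, 0.60023298, 0.23080898]), 'tool_rot': array([-3.14059540e+00,  6.64586038e-05,  2.86079855e+00]), 'force': array([ 0.59748211, -0.94196592,  0.31204331]), 'moment': array([6.11787700e-05, 5.12095678e-03, 5.10709321e-03]), 'finger_force': 0.0, 'grip_width': 0.08530326660306989}
{'vfov': 59.430368548957695, 'cx': 323.9048102920502, 'cy': 244.37908522353266, 'dist_coeffs': array([-0.06014715,  0.        ,  0.        ,  0.        ,  0.        ]), 'eye': array([0.09315883, 0.6242678 , 0.37281362]), 'attitude': array([2.81059716e+00, 9.03522308e-04, 1.28965615e+00])}
```

View pics/top0.png

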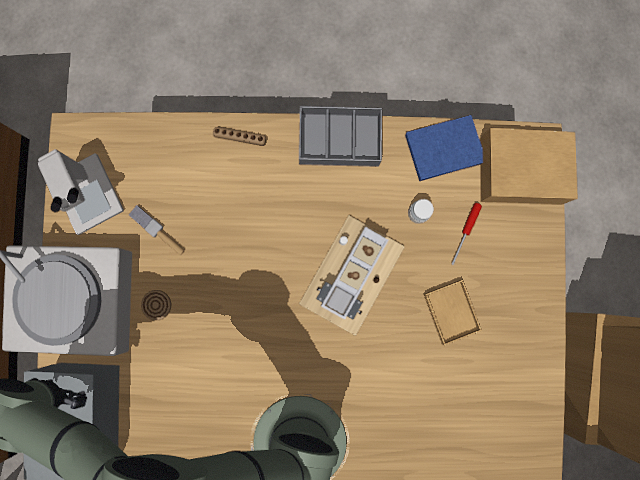

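View pics/scene0.png

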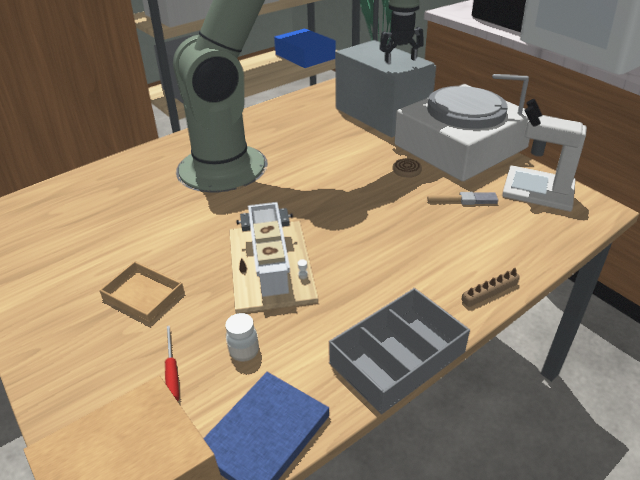

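The top view shows the magazine at about (352,275). The mouth is near (340,300), on the robot's side, and the mounts are at (369,248) and (355,274). The tooth is at (376,279) and the vial at (344,238). The scene view shows the mouth at (265,215), with the chute running toward the camera.

```bash
cat > h.py <<'E'
import numpy as np, cv2
from workcell import bot
from scipy.spatial.transform import Rotation as R
def ray(c,uv):
    f=240/np.tan(np.radians(c["vfov"]/2)); K=np.array([[f,0,c["cx"]],[0,f,c["cy"]],[0,0,1]])
    p=cv2.undistortPointsIter(np.array([[uv]],float),K,np.array(c["dist_coeffs"]),None,None,(3,50,1e-9))[0,0]
    return np.array(c["eye"]),R.from_euler("xyz",c["attitude"]).apply([p[0],p[1],1])
def atz(c,uv,z):
    e,d=ray(c,uv); return e+d*(z-e[2])/d[2]
def tri(views):
    A=np.zeros((3,3));b=np.zeros(3)
    for c,uv in views:
        e,d=ray(c,uv); d=d/np.linalg.norm(d); P=np.eye(3)-np.outer(d,d); A+=P;b+=P@e
    x=np.linalg.solve(A,b)
    res=[]
    for c,uv in views:
        e,d=ray(c,uv); d=d/np.linalg.norm(d); res.append(np.linalg.norm(np.cross(x-e,d)))
    return x,res
def proj(c,X):
    f=240/np.tan(np.radians(c["vfov"]/2)); K=np.array([[f,0,c["cx"]],[0,f,c["cy"]],[0,0,1]])
    r=R.from_euler("xyz",c["attitude"]).inv(); 
    return cv2.projectPoints(np.atleast_2d(X).astype(float),r.as_rotvec(),-r.apply(c["eye"]),K,np.array(c["dist_coeffs"]))[0][:,0]
E
python3 - <<'E'
from h import *
c=bot.calibration("top")
for n,uv,z in [("base",(300,440),0),("mouth",(340,300),.095),("m1",(355,274),.109),("m2",(369,248),.109),("end",(379,230),.095),("tooth",(376,279),.03),("vial",(344,238),.06)]: print(n,atz(c,uv,z).round(3))
for n,(x,y,w,h),s in [("top",(290,205,120,140),4),("scene",(220,190,110,130),4)]:
    im=cv2.imread(f"pics/{n}0.png")[y:y+h,x:x+w]; cv2.imwrite(f"pics/{n}c.png",cv2.resize(im,None,fx=s,fy=s,interpolation=2))
w=bot.calibration("wrist"); o=bot.observe()
T=R.from_euler("xyz",o["tool_rot"]); print("cam in tool",T.inv().apply(w["eye"]-o["position"]), (T.inv()*R.from_euler("xyz",w["attitude"])).as_matrix())
E
```

```text
base [ 0.005 -0.001  0.   ]
mouth [ 0.418 -0.104  0.095]
m1 [ 0.49  -0.144  0.109]
m2 [ 0.563 -0.181  0.109]
end [ 0.616 -0.211  0.095]
tooth [ 0.48  -0.211  0.03 ]
vial [ 0.595 -0.115  0.06 ]
cam in tool [ 0.08348719  0.00079125 -0.14201104] [[-3.46013565e-04 -9.45740934e-01 -3.24921478e-01]
 [ 9.99999936e-01 -3.57686341e-04 -2.38055336e-05]
 [-9.37061069e-05 -3.24921465e-01  9.45740997e-01]]
```

```bash
cat >> h.py <<'E'
def rows(*W):
    "tool-axis shifts of world points from the present pose"
    o=bot.observe(); T=R.from_euler("xyz",o["tool_rot"])
    for w in W: print(T.inv().apply(np.array(w)-o["position"]).round(4))
E
python3 - <<'E'
from h import *
rows((.40,.38,.36),(.5,.1,.38),(.5,-.15,.38),(.56,-.12,.38))
E
```

```text
[-0.279  -0.1489 -0.129 ]
[-0.4527 -0.3902 -0.1488]
[-0.522  -0.6304 -0.1485]
[-0.5713 -0.585  -0.1486]
```

View pics/topc.png

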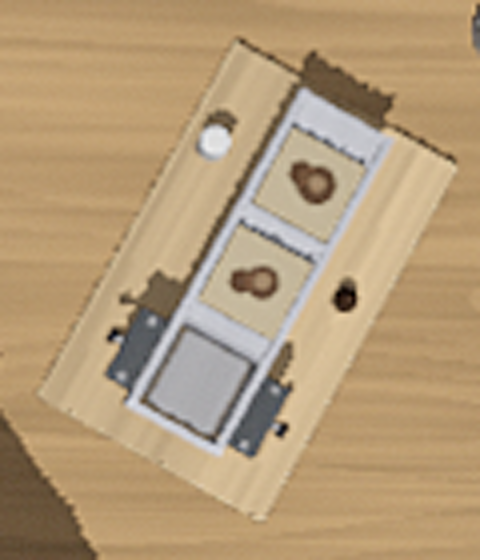

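View pics/scenec.png

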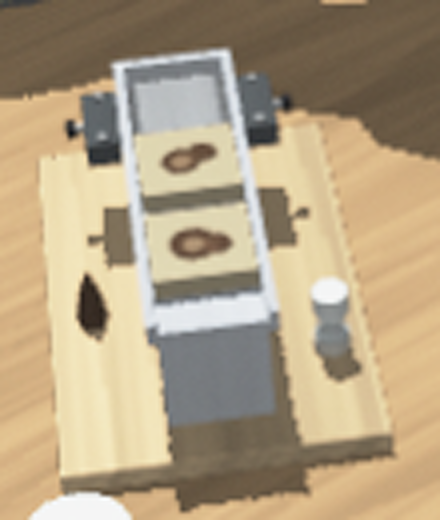

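The top crop shows the shaft's outer corners at (130,402) and (225,450), and the chute's open end at (305,88) and (390,135). In the scene crop these are (230,50), (115,62), (277,298) and (150,328). I'll triangulate them and bring the wrist camera over.

```bash
python3 - <<'E'
from h import *
t=bot.calibration("top");s=bot.calibration("scene")
for n,a,b in [("sh-",(130,402),(230,50)),("sh+",(225,450),(115,62)),("end-",(305,88),(277,298)),("end+",(390,135),(150,328))]:
    x,r=tri([(t,(290+a[0]/4,205+a[1]/4)),(s,(220+b[0]/4,190+b[1]/4))]); print(n,x.round(4),np.round(r,4))
E
echo '[[0.02,[-0.06,-0.03,-0.03],[0,0,0.1]],[0.02,[-0.11,-0.06,-0.06],[0,0,0.215]],[0.02,[-0.17,-0.09,-0.09],[0,0,0.215]],[0.02,[-0.23,-0.12,-0.12],[0,0,0.215]],[0.02,[-0.279,-0.149,-0.13],[0,0,0.215]]]' > path.dat && python3 nudge.py path.dat 20
```

```text
sh- [ 0.403  -0.054   0.0983] [0.0022 0.0022]
sh+ [ 0.3711 -0.1202  0.1018] [0.0022 0.0022]
end- [ 0.6229 -0.1723  0.1053] [0.0014 0.0014]
end+ [ 0.5915 -0.2344  0.0968] [0.0001 0.0001]
clock: 0.72
position: [0.3804, 0.3997, 0.3542]
tool_rot: [3.141, 0.0, 2.646]
force: [1.3, 1.1, 0.0]
grip_width: 0.02
finger_force: 0.0
```

Run:
```python
from h import *
rows((.49,-.1,.38),(.56,-.12,.38))
```

```text
[-0.334  -0.3875 -0.0261]
[-0.4051 -0.3718 -0.0261]
```

```bash
echo '[[0.02,[-0.04,-0.045,0],[0,0,0]],[0.02,[-0.08,-0.09,0],[0,0,0]],[0.02,[-0.12,-0.135,-0.02],[0,0,0]],[0.02,[-0.16,-0.18,-0.02],[0,0,0]],[0.02,[-0.2,-0.225,-0.026],[0,0,0]]]' > path.dat && python3 nudge.py path.dat
echo '[[0.02,[-0.04,-0.045,0],[0,0,0]],[0.02,[-0.08,-0.09,0],[0,0,0]],[0.02,[-0.11,-0.135,0],[0,0,0]],[0.02,[-0.134,-0.1625,0],[0,0,0]],[0.02,[-0.134,-0.1625,0],[0,0,0]]]' > path.dat && python3 nudge.py path.dat
cat > look.py <<'E'
import sys,json
from h import *
n=sys.argv[1]; o=bot.observe(); c=bot.calibration("wrist"); cv2.imwrite(f"pics/{n}.png",bot.grab_frame("wrist"))
json.dump({k:np.array(v).tolist() for k,v in c.items()},open(f"pics/{n}.json","w")); print(o["position"],o["tool_rot"],o["force"],o["clock"])
E
python3 look.py w1
```

```text
clock: 1.35
position: [0.448, 0.1058, 0.3792]
tool_rot: [-3.142, -0.0, 2.646]
force: [0.9, 0.5, -0.4]
grip_width: 0.02
finger_force: 0.0
clock: 1.98
position: [0.4885, -0.1014, 0.3789]
tool_rot: [-3.141, -0.0, 2.642]
force: [0.5, 1.2, -0.1]
grip_width: 0.0199
finger_force: 0.0
[ 0.48850665 -0.10139223  0.37894227] [-3.14056234e+00 -6.39227609e-05  2.64166862e+00] [ 0.46683946  1.15378894 -0.14487103] 1.975
```

View pics/w1.png

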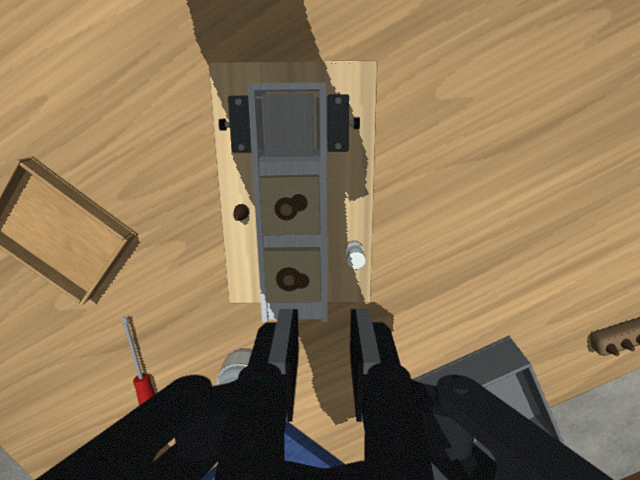

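The wrist view shows the shaft's outer rim at (249,84) and (327,84), and the board corners at (210,62), (377,61), (370,304) and (230,303). The front mount's top spans (261,177) to (321,235), and the rear mount's (264,248) to (321,302).

Run:
```python
from h import *
import json
c=json.load(open("pics/w1.json"));t=bot.calibration("top");s=bot.calibration("scene")
def m(uv,z): return atz(c,uv,z)
for n,ps,z in [("board",[(210,62),(377,61),(370,304),(230,303)],.015),("shaft",[(249,84),(327,84)],.101),("end",[(263,320),(327,320)],.101),("m1",[(261,177),(319,176),(321,235),(263,236)],.109),("m2",[(264,248),(321,247),(321,302),(264,303)],.109)]:
    P=np.array([m(p,z) for p in ps]); print(n,P.mean(0).round(4),P[:,:2].round(3).tolist(), np.linalg.norm(np.diff(P,axis=0),axis=1).round(4))
# heights of features by wrist+top+scene
for n,w,a,b in [("sh-",(327,84),(130,402),(230,50)),("sh+",(249,84),(225,450),(115,62)),("m1bore",(294,207),(254,283),(188,157)),("m2bore",(292,280),(313,184),(200,243))]:
    x,r=tri([(c,w),(t,(290+a[0]/4,205+a[1]/4)),(s,(220+b[0]/4,190+b[1]/4))]); print(n,x.round(4),np.round(r,4))
```

```text
board [ 0.4936 -0.1415  0.015 ] [[0.316, -0.153], [0.406, 0.012], [0.672, -0.131], [0.58, -0.295]] [0.1874 0.3014 0.1878]
shaft [ 0.3855 -0.0831  0.101 ] [[0.368, -0.115], [0.403, -0.051]] [0.0735]
end [ 0.6055 -0.2019  0.101 ] [[0.588, -0.234], [0.623, -0.17]] [0.0723]
m1 [ 0.4884 -0.1385  0.109 ] [[0.448, -0.149], [0.475, -0.099], [0.529, -0.126], [0.501, -0.179]] [0.0571 0.0609 0.0598]
m2 [ 0.5544 -0.1749  0.109 ] [[0.513, -0.185], [0.541, -0.133], [0.596, -0.163], [0.568, -0.218]] [0.0593 0.0634 0.0622]
sh- [ 0.4028 -0.0529  0.0979] [0.0021 0.0033 0.0013]
sh+ [ 0.3691 -0.1182  0.0998] [0.0032 0.0041 0.0014]
m1bore [ 0.4881 -0.1386  0.1056] [0.0034 0.0028 0.0007]
m2bore [ 0.5576 -0.1788  0.1061] [0.0018 0.0027 0.0012]
```

The board, shaft, and chute end agree: magazine origin (0.4936, -0.1415), yaw 2.647, mouth (0.4188, -0.1011). The measured deck and rim heights fit the text. The rear mount's rear edge is at magazine x ≈ -0.101. I'll go down behind it, at x ≈ -0.127.

```bash
cat >> h.py <<'E'
O=np.array([.4936,-.1415,0]); M=R.from_euler("z",2.647)
def st():
    o=bot.observe(); print("mag",M.inv().apply(o["position"]-O).round(4),"F",M.inv().apply(o["force"]).round(1),"yaw",round(o["tool_rot"][2],4),"t",o["clock"])
E
echo '[[0.02,[-0.05,-0.01,0.02],[0,0,0]],[0.02,[-0.1,-0.02,0.06],[0,0,0]],[0.02,[-0.14,-0.03,0.12],[0,0,0]],[0.02,[-0.15,-0.033,0.18],[0,0,0]],[0.02,[-0.15,-0.033,0.225],[0,0,0]]]' > path.dat && python3 nudge.py path.dat >/dev/null
echo '[[0.02,[0,0,0],[0,0,0]],[0.02,[0,0,0],[0,0,0]]]' > path.dat && python3 nudge.py path.dat
python3 -c "
from h import *
st()"; python3 look.py w2
```

```text
clock: 2.9
position: [0.6059, -0.1988, 0.1564]
tool_rot: [3.141, 0.002, 2.646]
force: [0.6, 0.1, 0.7]
grip_width: 0.02
finger_force: 0.0
mag [-0.126  -0.0028  0.1564] F [-0.5 -0.4  0.7] yaw 2.6464 t 2.9
[ 0.60587631 -0.19883836  0.15641594] [3.14092103e+00 1.97153633e-03 2.64644573e+00] [0.63079226 0.11682189 0.70299047] 2.9
```

View pics/w2.png

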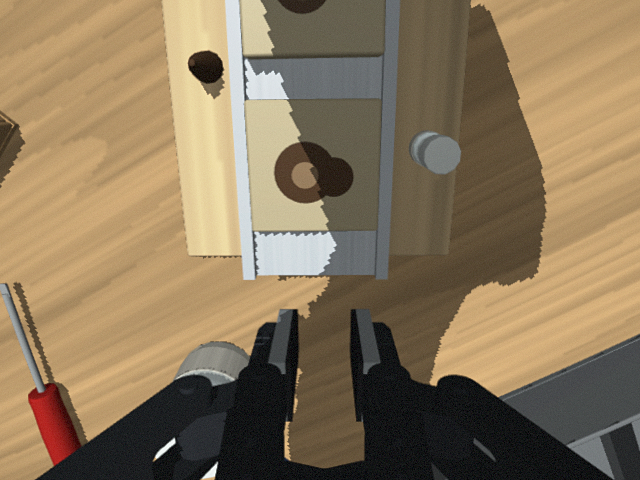

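In this second wrist view, the rear mount's rear top edge runs (251,232) to (380,231). The outer fence ends are at (243,279) and (389,279), and the gap between the mounts spans rows 57–98.

Run:
```python
from h import *
import json
a=json.load(open("pics/w1.json"));b=json.load(open("pics/w2.json"))
g=lambda X:(M.inv().apply(X-O)).round(4)
for n,p,q in [("fence+",(263,320),(243,279)),("fence-",(327,320),(389,279)),("rear+",(264,303),(251,232)),("rear-",(321,302),(380,231)),("bore",(292,280),(303,175)),("vial",(357,260),(442,153))]:
    x,r=tri([(a,p),(b,q)]); print(n,g(x),np.round(r,4), "w2@z",g(atz(b,q,.101 if n[0]=="f" else .109)))
for q in [(246,99),(382,98)]: print("front of rear mount",g(atz(b,q,.109)))
print("front mount rear edge",g(atz(b,(246,57),.109)))
print("jar",g(atz(bot.calibration("top"),(422,208),.085)))
```

```text
fence+ [-0.1322  0.0386  0.0926] [0.001 0.001] w2@z [-0.1289  0.0377  0.101 ]
fence- [-0.1283 -0.0365  0.1007] [0.0009 0.0009] w2@z [-0.129 -0.037  0.101]
rear+ [-0.1014  0.0317  0.109 ] [0.001 0.001] w2@z [-0.1012  0.0307  0.109 ]
rear- [-0.1003 -0.0298  0.11  ] [0.0003 0.0003] w2@z [-0.1008 -0.0302  0.109 ]
bore [-0.075   0.0036  0.107 ] [0.0022 0.0022] w2@z [-0.0743  0.0057  0.109 ]
vial [-0.0708 -0.0712  0.0584] [0.0008 0.0008] w2@z [-0.0644 -0.0565  0.109 ]
front of rear mount [-0.0414  0.0296  0.109 ]
front of rear mount [-0.0411 -0.0287  0.109 ]
front mount rear edge [-0.0246  0.0288  0.109 ]
jar [-0.2581  0.0798  0.085 ]
```

All points agree within about 1 mm of the given sizes. Next I'll lower to 5 mm above the deck behind the rear mount.

```bash
echo '[[0.02,[-0.001,-0.003,0.025],[0,0,0]],[0.02,[-0.001,-0.003,0.045],[0,0,0]],[0.02,[-0.001,-0.003,0.056],[0,0,0]],[0.02,[-0.001,-0.003,0.056],[0,0,0]]]' > path.dat && python3 nudge.py path.dat | tail -3; python3 -c "
from h import *
st()"
```

```text
force: [-0.0, -0.1, 0.0]
grip_width: 0.0203
finger_force: 0.0
mag [-0.1263  0.0008  0.098 ] F [-0.   0.1  0. ] yaw 2.6458 t 3.45
```

```bash
echo '[[0.02,[0.018,0,0],[0,0,0]],[0.02,[0.036,0,0],[0,0,0]],[0.02,[0.054,0,0],[0,0,0]],[0.02,[0.072,0,0],[0,0,0]],[0.02,[0.086,0,0],[0,0,0]]]' > path.dat && python3 nudge.py path.dat | grep force; python3 -c "
from h import *
st()"
echo '[[0.02,[0.008,0,0],[0,0,0]],[0.02,[0.016,0,0],[0,0,0]],[0.02,[0.02,0,0],[0,0,0]],[0.02,[0.02,0,0],[0,0,0]]]' > path.dat && python3 nudge.py path.dat | grep force; python3 -c "
from h import *
st()"; python3 look.py w3
```

```text
force: [1.0, -0.3, 1.2]
finger_force: 0.4
mag [-0.0403  0.0006  0.099 ] F [-1.1 -0.2  1.2] yaw 2.6458 t 4.075
force: [0.2, -0.0, 0.8]
finger_force: 0.0
mag [-0.0203  0.0008  0.0982] F [-0.2 -0.1  0.8] yaw 2.6458 t 4.575
[ 0.51108801 -0.15183537  0.09818458] [-3.14157437e+00 -1.52710243e-04  2.64576015e+00] [ 0.16714499 -0.02431531  0.8344145 ] 4.575
```

View pics/w3.png

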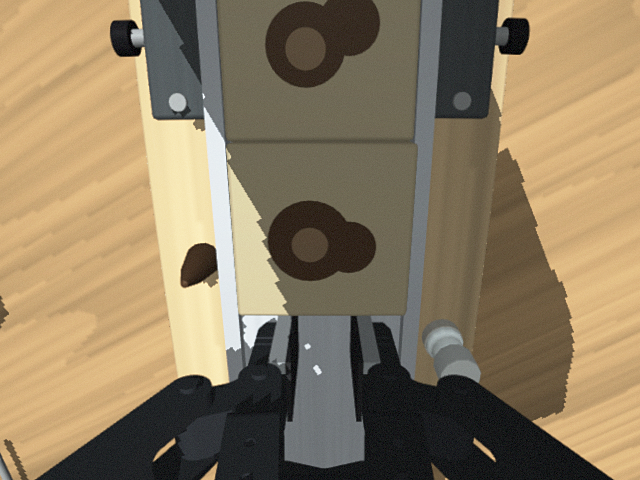

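The mounts are now touching, with the seam at row 140. The rear mount's rear edge is at row 316, (238–406).

```bash
cat > q.py <<'E'
import sys,json
from h import *
b=json.load(open(f"pics/{sys.argv[1]}.json"))
for a in sys.argv[2:]:
    u,v,z=map(float,a.split(",")); print(a,M.inv().apply(atz(b,(u,v),z)-O).round(4))
E
python3 q.py w3 238,316,.109 406,316,.109 320,141,.109 320,141,.105 306,47,.109 306,47,.105 308,244,.109
```

```text
238,316,.109 [-0.0083  0.0302  0.109 ]
406,316,.109 [-0.0083 -0.0289  0.109 ]
320,141,.109 [0.0517 0.0011 0.109 ]
320,141,.105 [0.0514 0.0011 0.105 ]
306,47,.109 [0.0784 0.005  0.109 ]
306,47,.105 [0.0788 0.0051 0.105 ]
308,244,.109 [0.0185 0.0052 0.109 ]
```

The front mount's centre is at 0.0817. I'll creep 4 mm further so that it drops.

```bash
echo '[[0.02,[0.002,0,0],[0,0,0]],[0.02,[0.004,0,0],[0,0,0]],[0.02,[0.004,0,0],[0,0,0]]]' > path.dat && python3 nudge.py path.dat | grep force; python3 -c "
from h import *
st()"
echo '[[0.02,[-0.01,0,0],[0,0,0]],[0,[-0.01,0,-0.03],[0,0,0]],[0,[0.03,0,-0.06],[0,0,0]],[0,[0.05,0,-0.06],[0,0,0]],[0,[0.05,0,-0.06],[0,0,0]]]' > path.dat && python3 nudge.py path.dat | grep width;  python3 -c "
from h import *
st()";python3 look.py w4
```

```text
force: [0.6, -1.1, 0.2]
finger_force: 0.0
mag [-0.0162  0.0008  0.0982] F [-1.1  0.7  0.2] yaw 2.6458 t 5.0
grip_width: -0.0001
mag [0.0338 0.0004 0.1587] F [-1.3 -0.  -0.1] yaw 2.6463 t 5.625
[ 0.4636271  -0.12580248  0.15866497] [3.14095518e+00 3.27026504e-04 2.64633195e+00] [ 1.16397835 -0.5953635  -0.06664971] 5.625
```

View pics/w4.png

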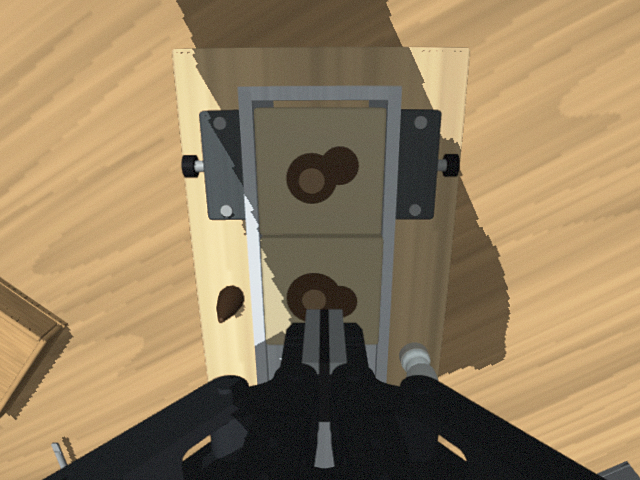

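The front mount spans rows 107–236, with top corners at (254,107), (384,107), (259,235) and (383,235). The rear mount's top starts at row 238. I'll check the height from the width.

```bash
python3 q.py w4 254,107,.105 384,107,.105 384,107,.109 259,234,.105 259,234,.109 383,234,.109 261,239,.109 382,239,.109 320,100,.101
python3 - <<'E'
import cv2
im=cv2.imread("pics/w4.png")[80:330,230:420]; cv2.imwrite("pics/w4c.png",cv2.resize(im,None,fx=2.4,fy=2.4,interpolation=2))
E
```

```text
254,107,.105 [0.1151 0.0306 0.105 ]
384,107,.105 [ 0.115  -0.0273  0.105 ]
384,107,.109 [ 0.115  -0.0267  0.109 ]
259,234,.105 [0.0557 0.0313 0.105 ]
259,234,.109 [0.0569 0.0306 0.109 ]
383,234,.109 [ 0.0569 -0.0287  0.109 ]
261,239,.109 [0.0544 0.0298 0.109 ]
382,239,.109 [ 0.0544 -0.0284  0.109 ]
320,100,.101 [0.1179 0.0013 0.101 ]
```

View pics/w4c.png

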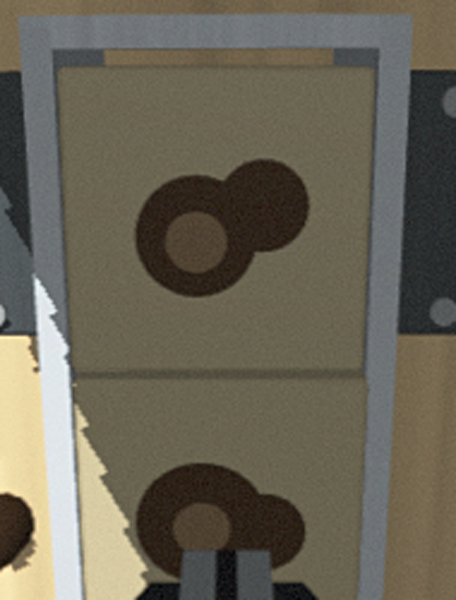

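The front mount is centred at x ≈ 0.0853, against the mouth at 0.085. I'll press it with shut fingers.

```bash
echo '[[0,[0.03,0,0],[0,0,0]],[0,[0.0515,0,0.02],[0,0,0]],[0,[0.0515,0,0.042],[0,0,0]],[0,[0.0515,0,0.05],[0,0,0]],[0,[0.0515,0,0.054],[0,0,0]]]' > path.dat && python3 nudge.py path.dat | grep force;  python3 -c "
from h import *
st()"
echo '[[0,[0,0,0.006],[0,0,0]],[0,[0,0,0.012],[0,0,0]],[0,[0,0,0.017],[0,0,0]],[0,[0,0,0.021],[0,0,0]]]' > path.dat && python3 nudge.py path.dat | grep force;  python3 -c "
from h import *
st()"
```

```text
force: [-1.5, 0.2, 5.8]
finger_force: 3.2
mag [0.0844 0.0009 0.104 ] F [1.4 0.6 5.8] yaw 2.6451 t 6.3
force: [-0.7, -1.0, 6.2]
finger_force: 3.4
mag [0.0843 0.0007 0.0835] F [0.1 1.2 6.2] yaw 2.6453 t 6.8
```

```bash
echo '[[0,[0,0,0.002],[0,0,0]],[0,[0,0,0.004],[0,0,0]],[0,[0,0,0.0055],[0,0,0]],[0,[0,0,0.0055],[0,0,0]]]' > path.dat && python3 nudge.py path.dat | grep force;  python3 -c "
from h import *
st()"
echo '[[0,[0,0,-0.005],[0,0,0]],[0,[0,0,-0.02],[0,0,0]],[0,[-0.03,0,-0.07],[0,0,0]],[0,[-0.06,0,-0.085],[0,0,0]],[0,[-0.06,0,-0.085],[0,0,0]]]' > path.dat && python3 nudge.py path.dat | grep force; python3 look.py w5; python3 -c "
from h import *
st()
im=cv2.imread('pics/w5.png')[60:360,200:450]; cv2.imwrite('pics/w5c.png',cv2.resize(im,None,fx=2,fy=2,interpolation=2))"
```

```text
force: [-0.6, -1.4, 4.6]
finger_force: 2.6
mag [0.0843 0.0007 0.078 ] F [-0.1  1.5  4.6] yaw 2.6454 t 7.3
force: [-1.0, 0.9, -0.4]
finger_force: 0.0
[ 0.47297991 -0.1309743   0.16410865] [3.14088381e+00 2.85218026e-03 2.64556373e+00] [-0.98931268  0.94280926 -0.44941156] 7.925
mag [0.0248 0.0007 0.1631] F [ 0.9  0.3 -0.5] yaw 2.6456 t 7.975
```

View pics/w5c.png

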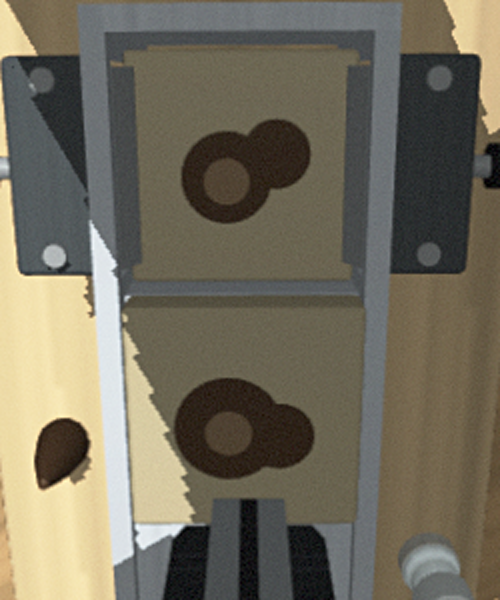

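The front mount now lies under both catches, whose noses overlap its sides at crop columns 135 and 345. The rear mount still lies flat on the deck, its front edge at row 305 and rear edge at row 522 of the crop. I'll go behind it and push.

```bash
python3 q.py w5 322,321,.109 320,212.5,.109
echo '[[0.02,[-0.04,0,0],[0,0,0]],[0.02,[-0.055,0,0.02],[0,0,0]],[0.02,[-0.055,0,0.05],[0,0,0]],[0.02,[-0.055,0,0.065],[0,0,0]],[0.02,[-0.055,0,0.065],[0,0,0]]]' > path.dat && python3 nudge.py path.dat | grep force;  python3 -c "
from h import *
st()"
```

```text
322,321,.109 [-0.004   0.0007  0.109 ]
320,212.5,.109 [0.0553 0.0015 0.109 ]
force: [-0.4, 0.2, 0.1]
finger_force: 0.0
mag [-0.0288  0.0011  0.0969] F [0.5 0.  0.1] yaw 2.6456 t 8.6
```

```bash
echo '[[0.02,[0.015,0,-0.0015],[0,0,0]],[0.02,[0.03,0,-0.0015],[0,0,0]],[0.02,[0.045,0,-0.0015],[0,0,0]],[0.02,[0.058,0,-0.0015],[0,0,0]],[0.02,[0.066,0,-0.0015],[0,0,0]]]' > path.dat && python3 nudge.py path.dat | grep force;  python3 -c "
from h import *
st()"
echo '[[0.02,[0.003,0,0],[0,0,0]],[0.02,[0.006,0,0],[0,0,0]],[0.02,[0.006,0,0],[0,0,0]]]' > path.dat && python3 nudge.py path.dat | grep force;  python3 -c "
from h import *
st()"
echo '[[0.02,[-0.01,0,0],[0,0,0]],[0,[-0.01,0,-0.03],[0,0,0]],[0,[-0.02,0,-0.06],[0,0,0]],[0,[-0.02,0,-0.06],[0,0,0]]]' > path.dat && python3 nudge.py path.dat | grep width;  python3 -c "
from h import *
st()"; python3 look.py w6; python3 -c "
from h import *
im=cv2.imread('pics/w6.png')[0:300,180:460]; cv2.imwrite('pics/w6c.png',cv2.resize(im,None,fx=2,fy=2,interpolation=2))"
```

```text
force: [0.3, -0.5, -0.3]
finger_force: 0.2
mag [0.037  0.0006 0.0993] F [-0.5  0.3 -0.3] yaw 2.646 t 9.225
force: [-0.0, -0.3, -0.6]
finger_force: 0.0
mag [0.0421 0.0007 0.0991] F [-0.1  0.3 -0.6] yaw 2.6457 t 9.6
grip_width: -0.0001
mag [0.02   0.0005 0.1609] F [ 0.6 -0.5 -1.7] yaw 2.6456 t 10.1
[ 0.47574988 -0.13245715  0.16086356] [3.14051761 0.0035604  2.64555216] [-0.24402549  0.73990724 -1.6993826 ] 10.1
```

View pics/w6c.png

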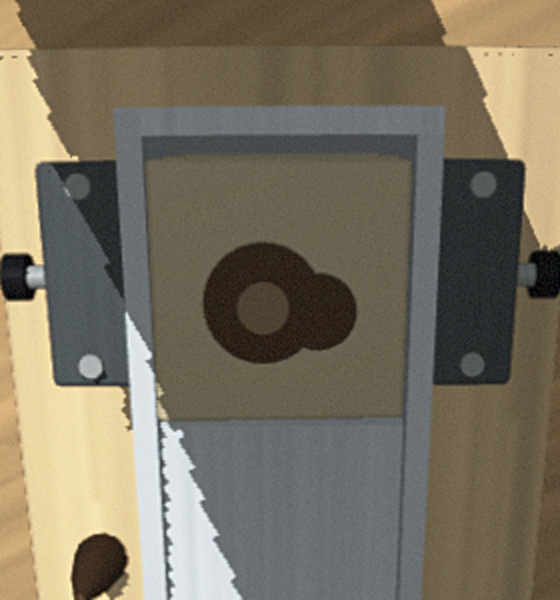

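The second mount sits over the mouth, its front edge at crop row 157 (image row 78) and rear edge at crop row 418 (image row 209).

```bash
python3 q.py w6 320,209,.109 320,209,.105 320,78.5,.105 320,78.5,.101 253,78.5,.103 385,78.5,.103
```

```text
320,209,.109 [0.0547 0.0014 0.109 ]
320,209,.105 [0.0536 0.0015 0.105 ]
320,78.5,.105 [0.113  0.0012 0.105 ]
320,78.5,.101 [0.1132 0.0012 0.101 ]
253,78.5,.103 [0.1133 0.0311 0.103 ]
385,78.5,.103 [ 0.1131 -0.0278  0.103 ]
```

Its centre is at ≈ 0.084, clear of the mouth's edge (0.0525), so I can press.

```bash
echo '[[0,[0.04,0,0],[0,0,0]],[0,[0.064,0,0.02],[0,0,0]],[0,[0.064,0,0.044],[0,0,0]],[0,[0.064,0,0.052],[0,0,0]],[0,[0.064,0,0.058],[0,0,0]]]' > path.dat && python3 nudge.py path.dat | grep force;  python3 -c "
from h import *
st()"
echo '[[0,[0,0,0.006],[0,0,0]],[0,[0,0,0.012],[0,0,0]],[0,[0,0,0.017],[0,0,0]],[0,[0,0,0.021],[0,0,0]]]' > path.dat && python3 nudge.py path.dat | grep force;  python3 -c "
from h import *
st()"
```

```text
force: [-13.1, 5.7, 20.5]
finger_force: 10.3
mag [0.0866 0.001  0.1008] F [14.3  1.2 20.5] yaw 2.6453 t 10.775
force: [-2.6, 1.5, 6.8]
finger_force: 3.1
mag [0.087  0.0008 0.0803] F [ 3.  -0.1  6.8] yaw 2.6456 t 11.275
```

```bash
echo '[[0,[0,0,0.0015],[0,0,0]],[0,[0,0,0.003],[0,0,0]],[0,[0,0,0.003],[0,0,0]]]' > path.dat && python3 nudge.py path.dat | grep force;  python3 -c "
from h import *
st()"
echo '[[0,[0,0,-0.005],[0,0,0]],[0,[0,0,-0.02],[0,0,0]],[0,[-0.03,0,-0.07],[0,0,0]],[0,[-0.06,0,-0.085],[0,0,0]],[0,[-0.06,0,-0.085],[0,0,0]]]' > path.dat && python3 nudge.py path.dat | grep force; python3 look.py w7; python3 -c "
from h import *
st()
im=cv2.imread('pics/w7.png')[40:340,180:460]; cv2.imwrite('pics/w7c.png',cv2.resize(im,None,fx=2,fy=2,interpolation=2))"
```

```text
force: [-3.4, 1.7, 7.3]
finger_force: 3.2
mag [0.0861 0.0008 0.0773] F [3.8 0.1 7.3] yaw 2.6454 t 11.65
force: [-0.1, 0.0, -0.3]
finger_force: 0.0
[ 0.47242168 -0.13084671  0.16361916] [3.14094055 0.00346883 2.64516174] [-0.11146336  0.01157937 -0.25359456] 12.275
mag [0.0254 0.0009 0.1626] F [ 1.   0.4 -0.2] yaw 2.6453 t 12.325
```

View pics/w7c.png

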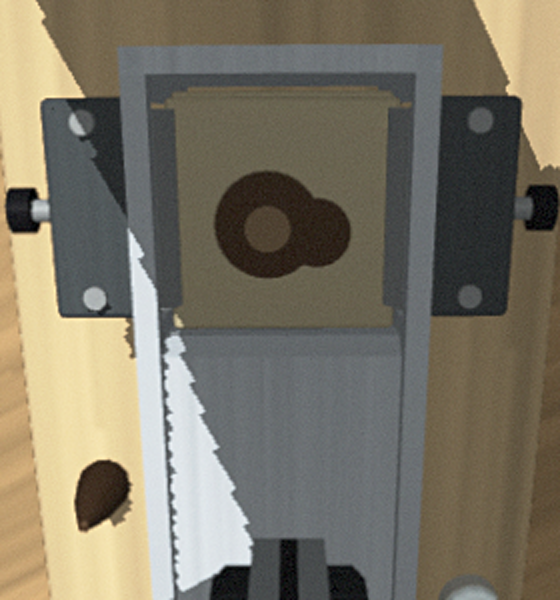

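The second mount is under both catches; the noses overlap its sides at crop columns 175 and 387 along their full length. As a last check, I'll compare its size and centre at the expected height.

```bash
python3 q.py w7 320,203.5,.0825 320,88.5,.0825 ; python3 look.py w8 >/dev/null; python3 -c "
from h import *
a=cv2.imread('pics/w7.png');b=cv2.imread('pics/w8.png');print('moving px diff',cv2.absdiff(a,b)[80:210,260:380].mean())
print(bot.job_done())"
```

```text
320,203.5,.0825 [0.054  0.0019 0.0825]
320,88.5,.0825 [0.1131 0.0016 0.0825]
moving px diff 7.348333333333334
the job is handed in; nothing more can be done
None
```

Both mounts are pressed into the magazine and look held flat under the two catches in the last wrist picture. The upper one measured about 2 mm off the shaft's axis. The job was handed in at about 12.4 s with the arm clear; the verdict was not reported. My last check for movement was inconclusive, as the two pictures compared differed more than I can explain.

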